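# Turn the herb-jar carousel until the square caddy faces front

## Task

Push the rim of the herb-jar turntable, or one of the upright pegs on its rim, gently round with your fingertips until the square caddy stands at the front, in line with the stand's tongue and its pointer pin, and leave the turntable at rest. Do not touch, lift or tip any of the jars or the caddy, which must stay in their seats, and leave the other things on the table where they are.

Things in the scene. Friction and masses are not known exactly. Their poses are not given: they have to be found in the camera images.
- stand: Fixed dark wooden foot of the carousel: round, 210 mm across, 22 mm high, under the disc, with a flat tongue 50 mm wide, 22 mm high, sticking out at the front to 210 mm from the axis. Origin on the table, on the turning axis; z up; its -x runs along the tongue, which points roughly at the robot (yawed up to 0.6 rad either way).
- pin (a point): Top of the pointer that marks the front: a small upright wooden pin fixed on the tongue, 12 mm thick, 192 mm from the axis, top 44 mm above the table. Axes as the stand's.
- front (a point): Fixed point on the line from the axis to the pointer pin, 85 mm from the axis (stand's -x), 43 mm above the table, the level of the disc's top: where the middle of the caddy's underside is to come. Axes as the stand's.
- hub (a point): Centre of the disc's top face, on the axis, 43 mm above the table; its axes turn with the disc. Brown wooden disc 324 mm across, 18 mm thick (25 to 43 mm above the table), boss 40 mm across and 20 mm tall in the middle. Six seats with rims 72 mm across, 8 mm high, centred 85 mm from the hub at 0, 60, 120, 180, 240, 300 degrees from hub x, each hold one jar or the caddy.
- peg (a point): Top of one of six like upright dark wooden finger pegs fixed near the disc's rim: 14 mm thick, 55 mm tall, tops 98 mm above the table, axes 148 mm from the hub at 30 (this one), 90, 150, 210, 270, 330 degrees from hub x, counter-clockwise from above, midway between the seats. They may be pushed sideways to turn the disc. Axes as the hub's.
- turntable (a joint): Angle of the disc on the stand, rad, growing counter-clockwise from above; 0 at every start, where the hub's x axis may stand up to 0.4 rad either side of the stand's. Turns freely both ways, over a full turn. The bearing drags a little (about 1 N at a peg) so the disc stays where it is left and coasts only a few degrees after a slow push.
- caddy: The only square container on the turntable: white ceramic, 44 mm square, square white lid (46 mm) with a small dark square knob, 58 mm tall (its top 101 mm above the table), about 0.17 kg, loose in its seat with 2 to 3 mm of play. Origin at the centre of its underside, z up. At the start it is 0.6 to 2.5 rad from the front, on either side.
- jar1: One of five like round jars on the turntable: white ceramic, 60 mm across, round white lid with a small dark round knob, 58 mm tall (its top 101 mm above the table), about 0.16 kg, loose in its seat. Origin at the centre of its underside, z up.
- jar2: One of five like round jars on the turntable: white ceramic, 60 mm across, round white lid with a small dark round knob, 58 mm tall (its top 101 mm above the table), about 0.16 kg, loose in its seat. Origin at the centre of its underside, z up.
- jar3: One of five like round jars on the turntable: white ceramic, 60 mm across, round white lid with a small dark round knob, 58 mm tall (its top 101 mm above the table), about 0.16 kg, loose in its seat. Origin at the centre of its underside, z up.
- jar4: One of five like round jars on the turntable: white ceramic, 60 mm across, round white lid with a small dark round knob, 58 mm tall (its top 101 mm above the table), about 0.16 kg, loose in its seat. Origin at the centre of its underside, z up.
- jar5: One of five like round jars on the turntable: white ceramic, 60 mm across, round white lid with a small dark round knob, 58 mm tall (its top 101 mm above the table), about 0.16 kg, loose in its seat. Origin at the centre of its underside, z up.
- bowl: Bystander: loose steel bowl, 130 mm across, 45 mm high, on the table at the far left of the turntable. Origin at the centre of its underside.
- mortar: Bystander: loose stone mortar, 100 mm across, 75 mm high, on the left paper sheet. Origin at the centre of its underside.
- packet1: Bystander: loose paper packet, 110 x 75 x 35 mm, on the right paper sheet. Origin at the centre of its underside.
- packet2: Bystander: loose brown card packet, 110 x 75 x 35 mm, on the right paper sheet, farther out. Origin at the centre of its underside.
- spoon: Bystander: loose wooden spoon lying on the left.
- tin: Bystander: loose plain metal tin, 72 mm across, 90 mm high, on the far right. Origin at the centre of its underside.
Things that resemble listed ones, but are neither listed nor needed, are in the scene too. Leave any turquoise look-alike of the jar4 alone. Leave any yellow look-alike of the jar1 alone.

How it is judged:
By the outcome, as a careful person would: the job done as asked, in the order asked, and still so for the second after the job is handed in, with the robot touching nothing.
It also fails if it takes over 51 s, if anything falls off the work surface, if the arm or the gripper's body presses on something with over 40 N, if the wrist force passes 120 N, or if a joint passes its speed limit or range.

## Robot

A 7-joint arm with a two-finger parallel gripper is mounted at the origin on the work surface. World frame = base frame: x ahead of the robot, y to its left, z up, the work surface at z = 0. Lengths are in m, angles in degrees, forces in N, time in s.
With the tool pointing down it reaches from about 0.4 to 0.9 m from the base axis. Payload 5.5 kg.
Tool frame: the origin (TCP) lies midway between the tips of the shut fingers; the grasp point (between the pads) lies 19 mm behind it; z points along the fingers, x is the direction in which the jaws open and shut, and the axes are right-handed (so a half turn about z gives the same grasp; the last joint's range is limited). The gripper opens to 92 mm and grips with 3 to 60 N. Pads are 19 mm wide; open, the fingers measure 130 mm over their backs; the gripper's body (75 mm by 190 mm) begins 47 mm behind the grasp point.
Start: joints at [79.309, 28.699, -24.465, 88.831, 12.651, 65.22, -12.049], TCP at [0.283, -0.585, 0.227] pointing down, gripper open.
Joint ranges: [-164.97, 164.97], [-17.58, 116.51], [-87.97, 89.64], [11.32, 138.91], [-80.73, 260.73], [10.89, 115.49], [-147.41, 147.41]. Speed limits (degrees/s): [147.25, 147.25, 180, 180, 180, 180, 180].

## Interface

Orientations are given as [roll, pitch, yaw] about the fixed x, y, z axes, in that order (R = Rz(yaw) Ry(pitch) Rx(roll)).
In Python, from bench import ctrl gives the robot as it stands.
- The arm moves only by the tool carry_out, never from a script. Its argument "series" is a list that holds one entry, the list of rows, each a list of 4 numbers: the shift along the world's x, y, z in m, then the turn about the world's z in degrees. A call has 1 to 20 rows; each row shifts and turns the pose as measured when the row begins; what a row does not reach is not made up. A row lasts 1/10 s, in which the tool goes at most 50 mm and 8.59 degrees, less where a joint would pass 70% of its speed; a pose out of reach is approached as far as the arm can. A call with a gripper value outside its range is refused whole. "grip" is the closure, from 0 (fully open) to 1 (shut), set as the call begins (left out, the last holds). The fingers move at their own pace and stop on an object; "newtons" is the grip in N (left out, the last holds). Time passes only in rows, so rows that do not move let the fingers close. It gives the time, the measured TCP pose, the force and the opening at its end, in the units of the state.
- ctrl.state(): the state, without advancing time (a new reading comes with each control period).
- ctrl.read_camera(name): name is "side" or "top" or "wrist"; returns the picture (420x560x3 uint8, blue, green, red); there is no depth.
- ctrl.camera_params(name): a dict with "vertical_fov" (degrees; the focal length in pixels is half the picture's height over the tangent of half this angle, whatever the lens; pixels are square), "cx", "cy" (the principal point, pixels), "T" (4x4, takes a point from camera to world coordinates); the wrist camera has in their place "mount" (4x4, takes a point from camera to tool coordinates, whose origin is the TCP and whose axes are the tool frame's). Camera axes: x right, y down, z forward; pixel columns grow to the right and rows downward; lengths in m; the calibration is good to about 2 mm. A picture is of the moment at which its call begins: read the wrist's pose just before it. camera_params takes no time and is no camera call.
- ctrl.hand_in(): hands the job in, once; it reports no verdict.
The state is a dict: "clock": time; "joint_positions": joint angles; "dq": joint speeds; "joint_efforts": joint torques, N m; "tcp_pos": TCP position; "tcp_rot": TCP orientation; "contact_force": force on the tool from outside, world axes, zero at the start; "torque": the same for the moment, N m; "width": opening from 0.0 (shut) to 1.0 (fully open).
Only numpy, scipy, OpenCV 4.12 (cv2) and the standard library are available. Lean on these libraries where they do the work, as an engineer would, in place of code of your own. Each camera call takes 0.05 s, during which the arm holds its last target.

## Working session

There is one attempt and no reset: what is moved stays moved. The work goes in short steps, Python scripts to look and compute and a tool call to move; the robot and the scene stay as the last step left them, time stands still between calls to the robot, and variables do not carry over. Pictures are saved under pics/ and viewed, and the job is handed in when it is done.

Besides the shell and the picture viewer there is one more tool, called after "Request:" as name(argument=value, ...), one argument or row to a line, values as JSON. carry_out: Moves the arm, as the interface text tells. Its arguments: {"type":"object","properties":{"series":{"type":"array"},"grip":{"type":"number"},"newtons":{"type":"number"}},"required":["series"]}

```bash
mkdir -p pics; ls; python3 - <<'E'
from bench import ctrl
import cv2
for n in ["top","side"]:
    im=ctrl.read_camera(n); cv2.imwrite(f"pics/{n}0.png",im); p=ctrl.camera_params(n); print(n,p)
s=ctrl.state(); print(s)
E
```

```text
pics
top {'vertical_fov': 44.41230998720434, 'cx': 269.4588687118438, 'cy': 204.9333805883378, 'T': array([[-1.84530770e-02, -9.84623806e-01,  1.73710806e-01,
         2.47749463e-01],
       [-9.99828156e-01,  1.84804432e-02, -1.46002222e-03,
        -1.37835866e-02],
       [-1.77268006e-03, -1.73707897e-01, -9.84795626e-01,
         1.47875190e+00],
       [ 0.00000000e+00,  0.00000000e+00,  0.00000000e+00,
         1.00000000e+00]])}
side {'vertical_fov': 55.67075611874788, 'cx': 286.5447228146878, 'cy': 204.51808636409652, 'T': array([[-0.97612556, -0.11167985,  0.18629679,  0.33969601],
       [-0.21719519,  0.49291652, -0.84253163,  0.83244751],
       [ 0.00226504, -0.86287943, -0.50540474,  0.57563066],
       [ 0.        ,  0.        ,  0.        ,  1.        ]])}
{'clock': 0.1, 'joint_positions': array([ 79.30772354,  28.7492292 , -24.45479568,  88.88578743,
        12.65338133,  65.22128446, -12.04818385]), 'dq': array([-0.0832078 , -0.08603768, -0.09505209, -0.14001479, -0.03078522,
       -0.05771063, -0.00817697]), 'joint_efforts': array([-1.14256534e-02, -5.67876935e+01, -5.83853960e+00, -2.79917496e+01,
       -6.90191053e-02,  2.41525396e-02,  4.80210065e-05]), 'tcp_pos': array([ 0.28229632, -0.58478443,  0.225772  ]), 'tcp_rot': array([-1.79998565e+02,  1.02402957e-01, -6.42220361e+01]), 'contact_force': array([-0.18858805,  1.20538723, -0.03300335]), 'torque': array([ 0.01174914, -0.05973857, -0.01697584]), 'width': 1.000175119010085}
```

View pics/top0.png

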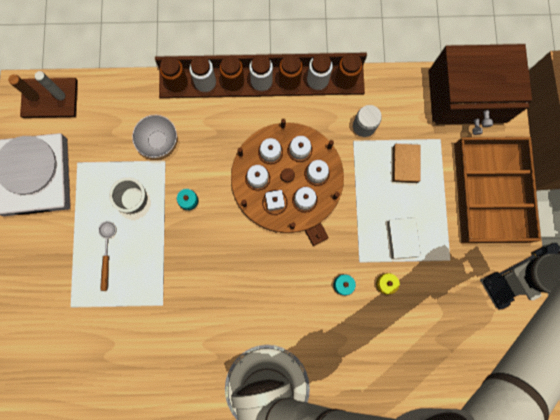

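View pics/side0.png

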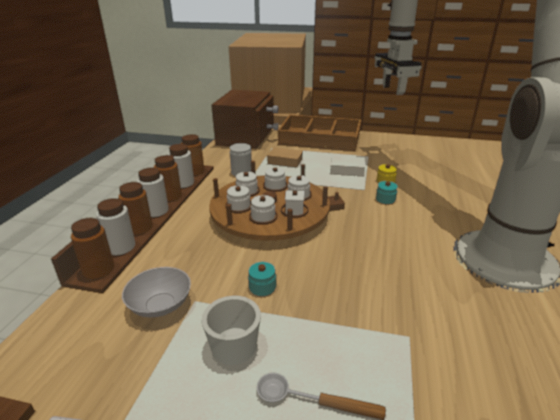

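The top view shows one square container at about (275,201). The other five on the disc, (257,176), (270,150), (301,148), (318,170) and (305,197), are round. The tongue is at about (317,235), and the look-alikes at (187,199), (345,285) and (389,283) are off the disc. I'll enlarge to confirm.

```bash
cat > h.py <<'E'
import numpy as np
from bench import ctrl
def ray(n,u,v,z):
    p=ctrl.camera_params(n); f=210/np.tan(np.radians(p['vertical_fov']/2)); T=np.array(p['T'])
    d=T[:3,:3]@np.array([(u-p['cx'])/f,(v-p['cy'])/f,1]); o=T[:3,3]
    return (o+d*(z-o[2])/d[2])
def proj(n,P):
    p=ctrl.camera_params(n); f=210/np.tan(np.radians(p['vertical_fov']/2)); T=np.array(p['T'])
    c=T[:3,:3].T@(np.array(P)-T[:3,3]); return np.array([p['cx']+f*c[0]/c[2],p['cy']+f*c[1]/c[2]])
E
python3 - <<'E'
import cv2
im=cv2.imread('pics/top0.png')[110:260,215:365]
cv2.imwrite('pics/crop0.png',cv2.resize(im,(600,600),interpolation=cv2.INTER_CUBIC))
im=cv2.imread('pics/side0.png')[150:250,200:350]
cv2.imwrite('pics/crops0.png',cv2.resize(im,(750,500),interpolation=cv2.INTER_CUBIC))
E
```

```text
(no output)
```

View pics/crop0.png

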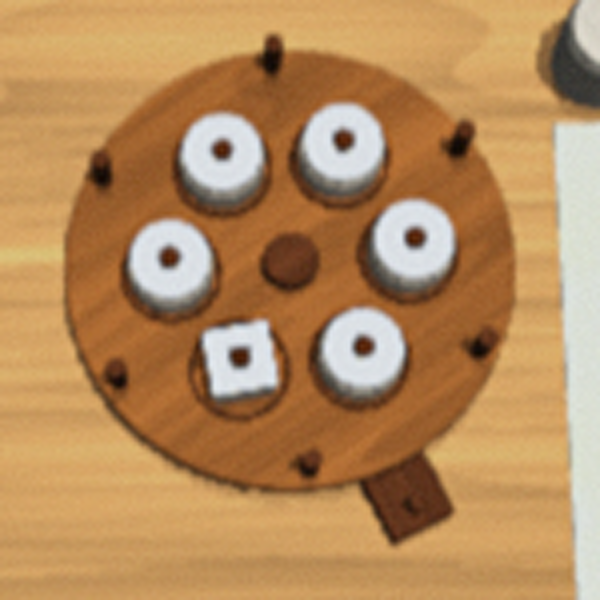

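View pics/crops0.png

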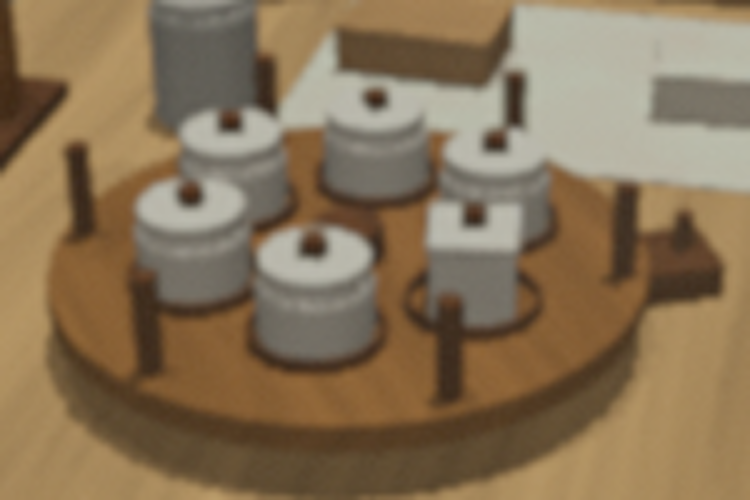

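```bash
cat > m.py <<'E'
import numpy as np,cv2
from h import *
def fit(P,off):  # points in order at 60deg steps CCW, similarity fit: c + r*exp(i(th+60k))
    z=np.array([p[0]+1j*p[1] for p in P]); k=np.arange(6)
    c=z.mean(); a=(z*np.exp(-1j*np.pi/3*k)).mean(); return c,abs(a),np.degrees(np.angle(a)),np.abs(z-c-a*np.exp(1j*np.pi/3*k)).max()
def disc(im):
    hsv=cv2.cvtColor(im,cv2.COLOR_BGR2HSV)
    return hsv
E
python3 - <<'E'
from m import *
C=lambda u,v,z: ray('top',(u+.5)/4-.5+215,(v+.5)/4-.5+110,z)
kn=[(240,357),(363,346),(415,237),(344,139),(222,149),(170,257)]
pg=[(308,456),(487,335),(464,126),(273,40),(101,156),(116,367)]
for P,z in((kn,.101),(pg,.098)):
    Q=[C(*p,z) for p in P]; c,r,a,e=fit(Q,0); print(np.round(c,4),r,a,e); print(np.round(Q,3).tolist())
pin=C(412,496,.044); print('pin',pin)
b=C(290,254,.063); print('boss',b)
d=pin[:2]-np.array([c.real,c.imag]); print(np.hypot(*d),np.degrees(np.arctan2(d[1],d[0])))
# tongue end corners z=.022
for q in((393,545),(453,512),(361,482),(424,457)):print(C(*q,.022))
E
```

```text
(0.5837-0.0677j) 0.08475179685936786 153.67012385329198 0.0005584360373665817
[[0.507, -0.03, 0.101], [0.513, -0.114, 0.101], [0.589, -0.152, 0.101], [0.66, -0.106, 0.101], [0.654, -0.021, 0.101], [0.578, 0.016, 0.101]]
(0.5859-0.0673j) 0.14744492563532485 -176.3648855993403 0.001979601979922501
[[0.439, -0.075, 0.098], [0.52, -0.199, 0.098], [0.669, -0.19, 0.098], [0.734, -0.058, 0.098], [0.652, 0.063, 0.098], [0.502, 0.054, 0.098]]
pin [ 0.41661524 -0.14943783  0.044     ]
boss [ 0.58777801 -0.06746806  0.063     ]
0.18813813793498105 -154.12125764179933
[ 0.38454794 -0.1368427   0.022     ]
[ 0.40723094 -0.18025225  0.022     ]
[ 0.42991019 -0.11553439  0.022     ]
[ 0.447036   -0.16105637  0.022     ]
```

Caddy confirmed at crop (240,358). The axis is at about (0.585,-0.067), the caddy at 153.7° and the front at about 206°, so it needs about +52° CCW. I'll straddle the front peg, at 183.6° and (0.437,-0.077), with the half-open fingers and carry it round.

Request:
carry_out(
  series=[
    [[0.011,0.036,0,-1.6],[0.011,0.036,0,-1.6],[0.011,0.036,0,-1.6],[0.011,0.036,0,-1.6],[0.011,0.036,0,-1.6],[0.011,0.036,0,-1.6],[0.011,0.036,0,-1.6],[0.011,0.036,0,-1.6],[0.011,0.036,0,-1.6],[0.011,0.036,0,-1.6],[0.011,0.036,0,-1.6],[0.011,0.036,0,-1.6],[0.011,0.036,0,-1.6],[0,0,0,0]],
  ],
  grip=0.45,
  newtons=10,
)

```text
clock: 1.5
tcp_pos: [0.4214, -0.097, 0.2205]
tcp_rot: [179.8, 0.4, -86.2]
contact_force: [0.1, 1.0, -0.3]
width: 0.552
```

Request:
carry_out(
  series=[
    [[0.016,0.021,-0.02,0],[0,0,-0.03,0],[0,0,-0.03,0],[0,0,0,0],[0,0,0,0]],
  ],
)

```text
clock: 2.0
tcp_pos: [0.4381, -0.0765, 0.1391]
tcp_rot: [179.9, 0.3, -86.0]
contact_force: [0.3, 0.1, 0.8]
width: 0.547
```

```bash
python3 - <<'E'
from h import *; import cv2
print(ctrl.state()['tcp_pos'],ctrl.state()['tcp_rot'])
a=ctrl.read_camera('side');b=ctrl.read_camera('wrist')
print(ctrl.camera_params('wrist')['mount'])
a=cv2.resize(a[100:260,180:400],(550,400),interpolation=cv2.INTER_CUBIC)
cv2.imwrite('pics/s1.png',a);cv2.imwrite('pics/w1.png',b)
E
```

```text
[ 0.43811952 -0.07647901  0.13906095] [179.85175608   0.28101025 -86.03117294]
[[ 9.99999881e-01  3.20269406e-04  3.67314119e-04 -5.83779103e-04]
 [-4.13177499e-04  9.56858104e-01  2.90555327e-01 -7.84073009e-02]
 [-2.58411510e-04 -2.90555444e-01  9.56858123e-01 -1.57369054e-01]
 [ 0.00000000e+00  0.00000000e+00  0.00000000e+00  1.00000000e+00]]
```

View pics/s1.png

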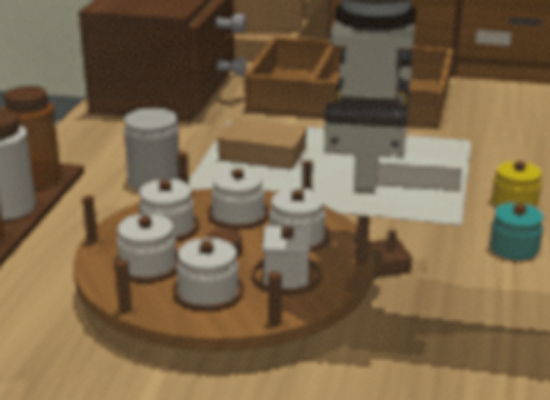

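View pics/w1.png

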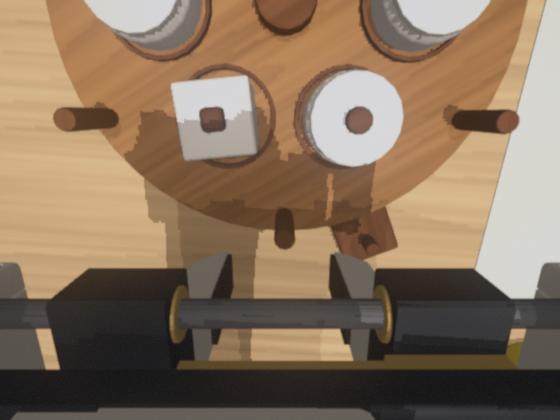

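The peg sits centred between the fingers in the wrist view, at (285,235). Descending.

Request:
carry_out(
  series=[
    [[0,0,-0.02,0],[0,0,-0.02,0],[0,0,-0.02,0],[0,0,-0.012,0],[0,0,0,0],[0,0,0,0]],
  ],
)

```text
clock: 2.7
tcp_pos: [0.4453, -0.0816, 0.0737]
tcp_rot: [-179.3, -0.3, -86.4]
contact_force: [-0.1, -0.0, -0.4]
width: 0.551
```

```bash
python3 - <<'E'
import numpy as np
from h import *
p=ctrl.state()['tcp_pos']; print(p)
# arc of tool centre about axis, 2.5 deg per row, after an initial 16mm tangential approach lag
a0=np.degrees(np.arctan2(p[1]+.0673,p[0]-.585))%360;print(a0,np.hypot(p[1]+.0673,p[0]-.585))
c=lambda a:np.array([.585,-.0673])+.148*np.array([np.cos(np.radians(a)),np.sin(np.radians(a))])
for k in range(12):
    print(k,np.round(c(a0+5*k+5)-c(a0+5*k),4)/2)
E
```

```text
[ 0.44531612 -0.08161042  0.0736709 ]
185.8494653413531 0.1404150080990744
0 [ 0.00095 -0.0064 ]
1 [ 0.0015 -0.0063]
2 [ 0.00205 -0.00615]
3 [ 0.00255 -0.00595]
4 [ 0.00305 -0.0057 ]
5 [ 0.00355 -0.0054 ]
6 [ 0.004   -0.00505]
7 [ 0.00445 -0.0047 ]
8 [ 0.0048 -0.0043]
9 [ 0.0052  -0.00385]
10 [ 0.0055 -0.0034]
11 [ 0.00575 -0.0029 ]
```

Request:
carry_out(
  series=[
    [[-0.007,0,-0.004,0],[0,-0.003,-0.002,1],[0.0005,-0.005,0,2],[0.0005,-0.005,0,2],[0.0007,-0.005,0,2],[0.0009,-0.005,0,2],[0.001,-0.005,0,2],[0.0012,-0.005,0,2],[0.0014,-0.005,0,2]],
  ],
)

```text
clock: 3.6
tcp_pos: [0.4462, -0.1219, 0.0716]
tcp_rot: [-178.9, -0.5, -70.4]
contact_force: [0.3, -0.1, -0.6]
width: 0.55
```

Request:
carry_out(
  series=[
    [[0.002,-0.0048,0,2],[0.0021,-0.0047,0,2],[0.0022,-0.0046,0,2],[0.0024,-0.0046,0,2],[0.0026,-0.0045,0,2],[0.0027,-0.0044,0,2],[0.0029,-0.0043,0,2],[0.0031,-0.0042,0,2],[0.0032,-0.004,0,2],[0.0034,-0.0039,0,2],[0.0035,-0.0038,0,2],[0.0036,-0.0037,0,2]],
  ],
)

```text
clock: 4.8
tcp_pos: [0.479, -0.1773, 0.0745]
tcp_rot: [-178.8, -0.6, -44.9]
contact_force: [-0.2, -0.0, -0.8]
width: 0.553
```

```bash
python3 - <<'E'
import numpy as np,cv2
from h import *
s=ctrl.state();p=s['tcp_pos']; print(p,s['tcp_rot'][2],s['contact_force'])
print(np.degrees(np.arctan2(p[1]+.0673,p[0]-.585))%360,np.hypot(p[1]+.0673,p[0]-.585))
a=ctrl.read_camera('top');b=ctrl.read_camera('wrist')
cv2.imwrite('pics/t2.png',cv2.resize(a[110:260,215:365],(600,600),interpolation=cv2.INTER_CUBIC));cv2.imwrite('pics/w2.png',b)
E
```

```text
[ 0.47900605 -0.17727417  0.07445599] -44.87659583144642 [-0.24433277 -0.02230222 -0.75022065]
226.05582395805166 0.15273845357148336
```

View pics/t2.png

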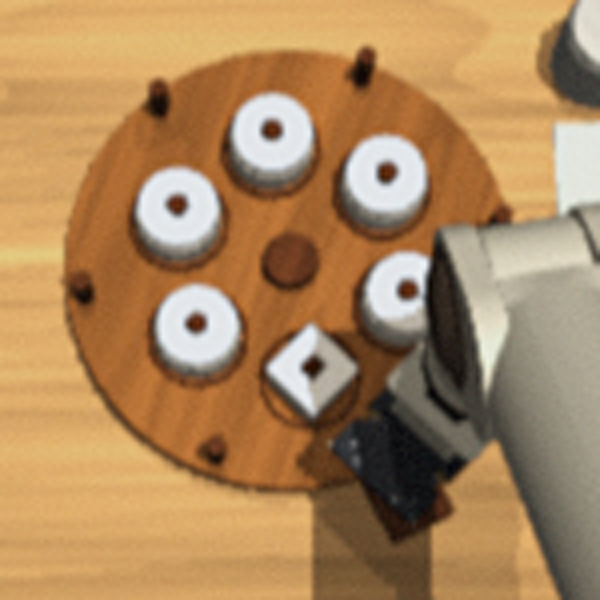

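View pics/w2.png

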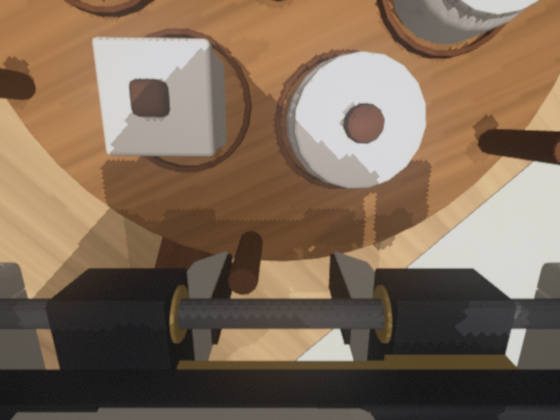

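```bash
cat > ang.py <<'E'
from m import *
C=lambda u,v,z: ray('top',(u+.5)/4-.5+215,(v+.5)/4-.5+110,z)
def ang(kn):
    Q=[C(*p,.101) for p in kn]; c,r,a,e=fit(Q,0); print(np.round(c,4),r,a%360,e)
E
python3 - <<'E'
from ang import *
ang([(313,366),(407,289),(387,172),(272,129),(177,204),(196,322)])
E
```

```text
(0.584-0.0675j) 0.08462862366486777 187.97650262541595 0.0005577010464370917
```

Request:
carry_out(
  series=[
    [[0.0041,-0.0033,-0.001,2],[0.0042,-0.0032,0,2],[0.0043,-0.0031,0,2],[0.0044,-0.003,0,2],[0.0033,-0.002,0,1.5],[0.0024,-0.0014,0,1],[0.0024,-0.0014,0,1],[0.0018,-0.001,0,0.7],[0.0012,-0.0007,0,0.5],[0,0,0,0],[0,0,0,0]],
  ],
)

```text
clock: 6.0
tcp_pos: [0.5047, -0.1973, 0.0737]
tcp_rot: [-179.0, -0.5, -31.9]
contact_force: [-1.6, 0.8, -0.1]
width: 0.554
```

```bash
python3 - <<'E'
import numpy as np,cv2
from h import *
s=ctrl.state();p=s['tcp_pos']; print(p,s['tcp_rot'][2],s['contact_force'])
print(np.degrees(np.arctan2(p[1]+.0673,p[0]-.585))%360,np.hypot(p[1]+.0673,p[0]-.585))
a=ctrl.read_camera('top')
cv2.imwrite('pics/t3.png',cv2.resize(a[110:260,215:365],(600,600),interpolation=cv2.INTER_CUBIC))
E
```

```text
[ 0.5047452  -0.19728954  0.07368085] -31.93766750884272 [-1.60990352  0.77858513 -0.12804478]
238.30905630793984 0.15276816705730997
```

View pics/t3.png

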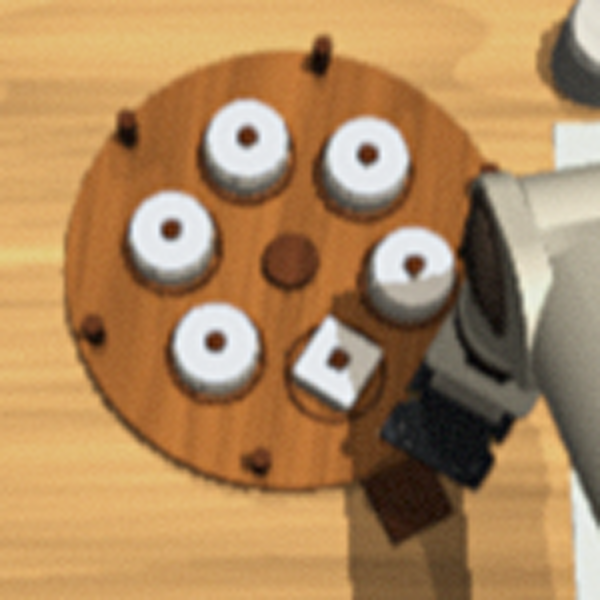

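```bash
python3 - <<'E'
from ang import *
ang([(339,358),(414,264),(368,153),(247,135),(171,229),(216,341)])
E
```

```text
(0.5842-0.0679j) 0.08462962680829919 200.5059270072356 0.0005385050893131314
```

Request:
carry_out(
  series=[
    [[0.0022,-0.0012,0,1],[0.0022,-0.0012,0,1],[0.0023,-0.0011,0,1],[0.0018,-0.0009,0,0.8],[0.0014,-0.0006,0,0.5],[0.0009,-0.0004,0,0.3],[0,0,0,0],[0,0,0,0],[0,0,0,0]],
  ],
)

```text
clock: 6.95
tcp_pos: [0.5161, -0.2033, 0.0736]
tcp_rot: [-179.0, -0.5, -26.9]
contact_force: [-0.4, 0.3, 0.6]
width: 0.55
```

```bash
python3 - <<'E'
import numpy as np,cv2
from h import *
s=ctrl.state();p=s['tcp_pos']; print(p,s['tcp_rot'][2],s['contact_force'])
print(np.degrees(np.arctan2(p[1]+.0673,p[0]-.585))%360,np.hypot(p[1]+.0673,p[0]-.585))
a=ctrl.read_camera('top')
cv2.imwrite('pics/t4.png',cv2.resize(a[110:260,215:365],(600,600),interpolation=cv2.INTER_CUBIC))
E
```

```text
[ 0.5161166  -0.20332226  0.07357457] -26.935259887449536 [-0.44589606  0.32322365  0.63672274]
243.14176785887713 0.15246959619938005
```

View pics/t4.png

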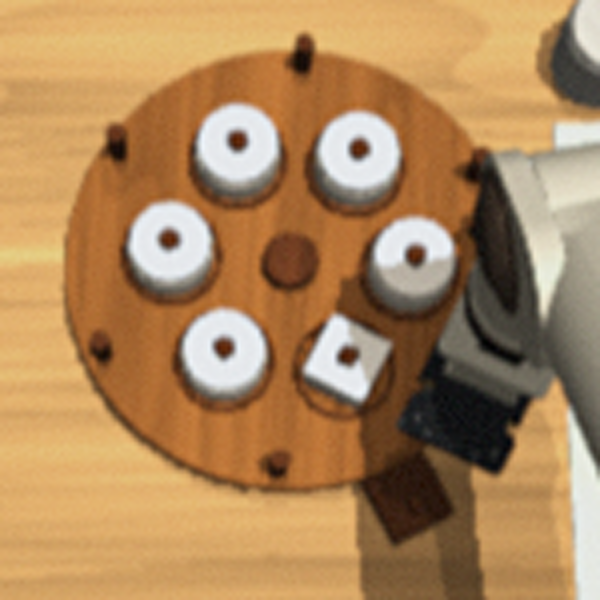

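```bash
python3 - <<'E'
from ang import *
ang([(348,355),(415,255),(359,149),(238,140),(170,239),(224,347)])
im=cv2.imread('pics/top0.png')[222:250,300:332]
cv2.imwrite('pics/tongue.png',cv2.resize(im,(640,560),interpolation=cv2.INTER_CUBIC))
E
```

```text
(0.5836-0.0677j) 0.08440488272612555 205.1081542832057 0.0005033369845133485
```

View pics/tongue.png

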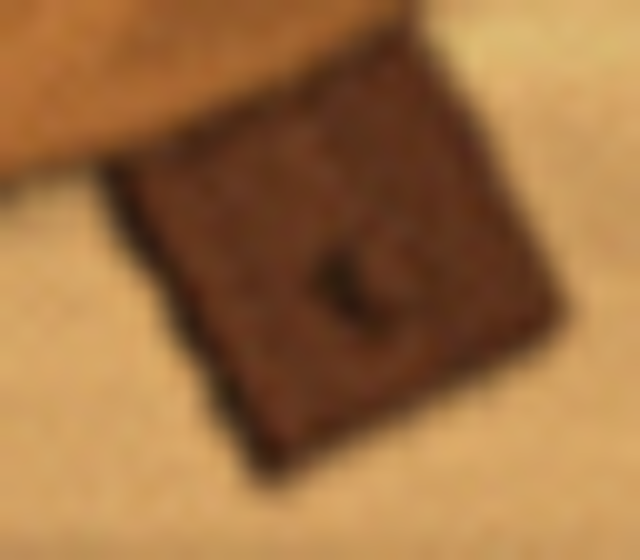

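Request:
carry_out(
  series=[
    [[-0.009,0.005,0,0],[-0.008,0.004,0,0],[0,0,0,0],[0,0,0.02,0],[0,0,0.03,0],[0,0,0.04,0],[0,0,0.04,-4],[0,0,0.04,-7],[0,0.02,0.04,-7],[0,0.02,0.02,-7],[0,0.02,0.02,-7],[0,0.02,0,-6],[0,0,0,0],[0,0,0,0],[0,0,0,0]],
  ],
)

```text
clock: 8.5
tcp_pos: [0.494, -0.1089, 0.3341]
tcp_rot: [-178.6, -0.6, -66.1]
contact_force: [-0.3, 0.5, -0.8]
width: 0.55
```

```bash
python3 - <<'E'
import numpy as np,cv2,json
from h import *
s=ctrl.state(); print(s['tcp_pos'],s['tcp_rot'],s['contact_force'])
a=ctrl.read_camera('wrist');s2=ctrl.state();p=ctrl.camera_params('wrist');print({k:p[k] for k in('vertical_fov','cx','cy')})
np.savez('w5.npz',pos=s['tcp_pos'],rot=s['tcp_rot'],mount=p['mount'],k=[p['vertical_fov'],p['cx'],p['cy']],im=a)
cv2.imwrite('pics/w5.png',a)
b=ctrl.read_camera('top')
cv2.imwrite('pics/t5.png',cv2.resize(b[110:260,215:365],(600,600),interpolation=cv2.INTER_CUBIC))
E
```

```text
[ 0.49396698 -0.10889414  0.33411308] [-178.60816515   -0.64985338  -66.1420438 ] [-0.27107937  0.47010607 -0.84051044]
{'vertical_fov': 64.53171490266138, 'cx': 280.48258151232784, 'cy': 214.36951299474248}
```

View pics/w5.png

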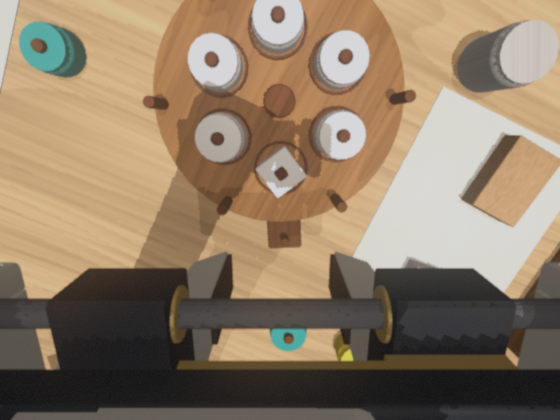

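View pics/t5.png

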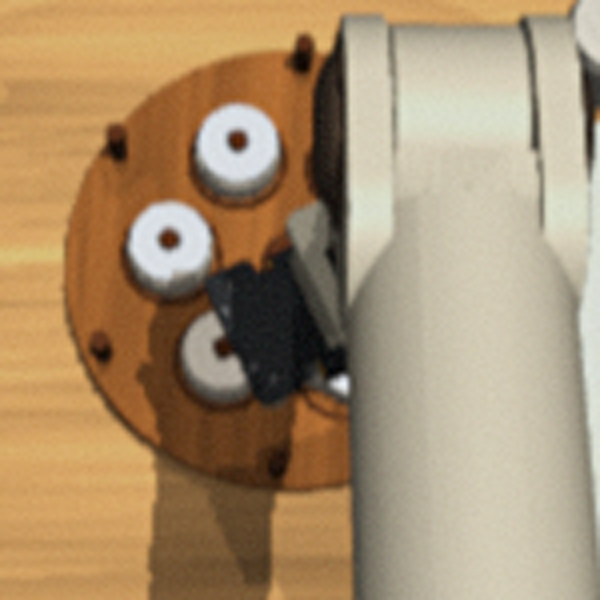

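The wrist view shows the whole layout: hub (279,100), caddy knob (281,173) and tongue (284,234). Enlarging it for an angle check.

```bash
python3 - <<'E'
import cv2
im=cv2.imread('pics/w5.png')
cv2.imwrite('pics/w5a.png',cv2.resize(im[0:150,180:390],(798,570),interpolation=cv2.INTER_CUBIC))
cv2.imwrite('pics/w5b.png',cv2.resize(im[150:255,215:355],(798,598),interpolation=cv2.INTER_CUBIC))
E
```

```text
(no output)
```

View pics/w5a.png

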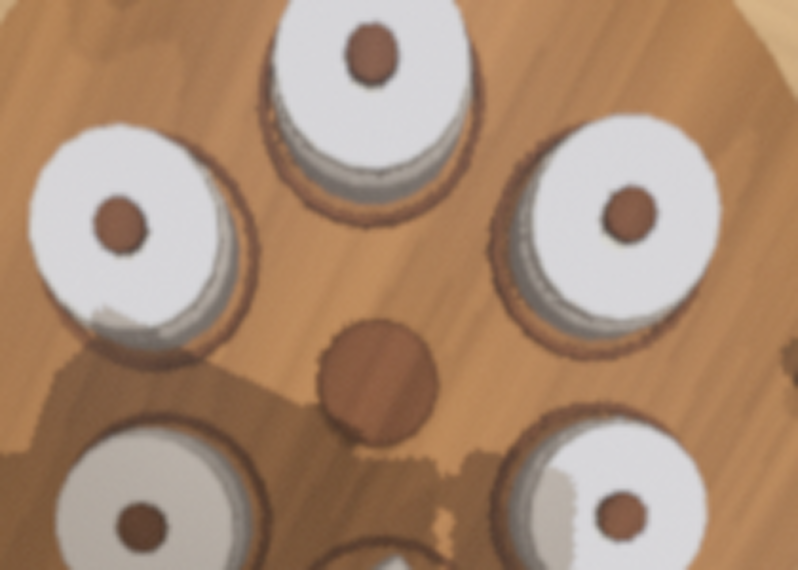

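View pics/w5b.png

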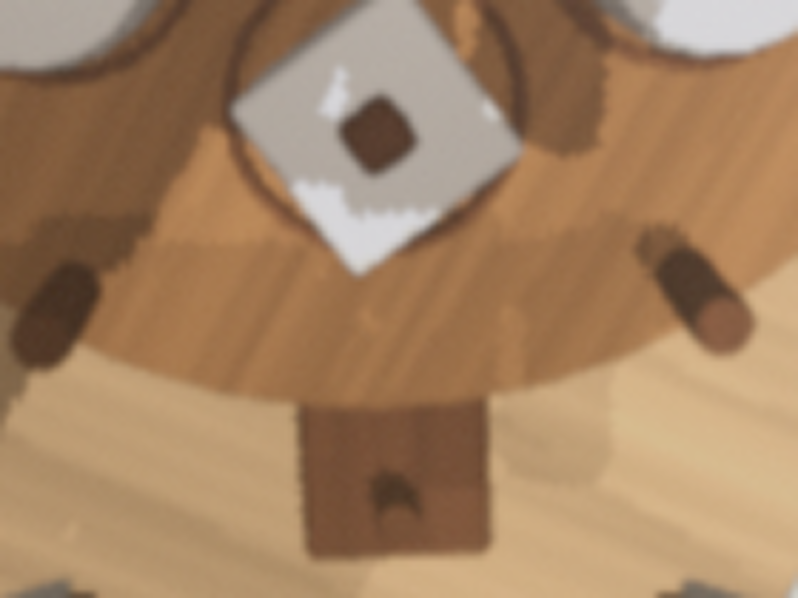

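```bash
cat > wr.py <<'E'
import numpy as np
from scipy.spatial.transform import Rotation as R
from m import fit
def cam(fn):
    d=np.load(fn); T=np.eye(4); T[:3,:3]=R.from_euler('xyz',d['rot'],degrees=True).as_matrix(); T[:3,3]=d['pos']; T=T@d['mount']
    fov,cx,cy=d['k']; f=210/np.tan(np.radians(fov/2))
    def ray(u,v,z):
        q=T[:3,:3]@np.array([(u-cx)/f,(v-cy)/f,1]); return (T[:3,3]+q*(z-T[2,3])/q[2])[:2]
    return ray
E
python3 - <<'E'
from wr import *
ray=cam('w5.npz')
A=lambda u,v,z:ray((u+.5)/3.8-.5+180,(v+.5)/3.8-.5,z)
B=lambda u,v,z:ray((u+.5)/5.7-.5+215,(v+.5)/5.7-.5+150,z)
kn=[B(377,134,.101),A(622,516,.101),A(630,213,.101),A(372,53,.101),A(120,225,.101),A(142,527,.101)]
c,r,a,e=fit(kn,0);print(c,r,a%360,e)
h=A(378,382,.063);print('boss',h)
dg=lambda d:np.degrees(np.arctan2(d[1],d[0]))%360
cc=np.array([c.real,c.imag])
for q in((395,512),(402,512),(405,505)):
    p=B(*q,.044);print('pin',p,dg(p-cc),np.hypot(*(p-cc)))
print('tongue L',dg(B(308,550,.022)-B(303,415,.022)),'R',dg(B(490,545,.022)-B(487,410,.022)))
m=(B(308,550,.022)+B(490,545,.022))/2;print('tongue end mid',m,dg(m-cc),np.hypot(*(m-cc)))
p1,p2=B(42,340,.098),B(722,327,.098);print('pegs',dg(p1-cc)+30,dg(p2-cc)-30,np.hypot(*(p1-cc)))
E
```

```text
(0.586118856232297-0.0689706871433084j) 0.08391412985334622 205.14262909231545 0.00024247640460897497
boss [ 0.58638244 -0.06894351]
pin [ 0.41739797 -0.15118236] 205.97832516740584 0.1876845652527453
pin [ 0.41810336 -0.15279392] 206.51469043670824 0.1877645841910578
pin [ 0.42010543 -0.15272362] 206.7707138332518 0.18594357541709053
tongue L 205.32497563902163 R 206.00135191902078
tongue end mid [ 0.40167296 -0.15988269] 206.2383421410084 0.20563384995062184
pegs 205.18740300556206 204.9631341106961 0.14658101864314207
```

Two views agree on the disc at 205.1°. The front is at about 206.2° (pin, tongue end and tongue edges), so I'm about 1.1° short. I'll go back for a small nudge.

Request:
carry_out(
  series=[
    [[0.001,-0.02,0,7],[0.001,-0.02,0,7],[0.001,-0.02,-0.02,7],[0.001,-0.02,-0.04,7],[0.001,-0.005,-0.04,7],[0.001,0,-0.04,4],[0,0,-0.03,0],[0,0,-0.02,0],[0,0,0,0],[0,0,0,0]],
  ],
)

```text
clock: 9.6
tcp_pos: [0.4958, -0.2069, 0.1313]
tcp_rot: [-178.3, -0.2, -26.0]
contact_force: [0.1, 0.5, 0.4]
width: 0.55
```

Request:
carry_out(
  series=[
    [[0.004,0.016,0,0],[0,0,0,0],[0,0,0,0]],
  ],
)

```text
clock: 9.9
tcp_pos: [0.5021, -0.1903, 0.1342]
tcp_rot: [-178.3, -0.4, -26.1]
contact_force: [-0.1, -0.5, -0.2]
width: 0.55
```

```bash
python3 - <<'E'
import cv2
from h import *
print(ctrl.state()['tcp_pos'])
cv2.imwrite('pics/w6.png',ctrl.read_camera('wrist'))
E
```

```text
[ 0.50212111 -0.19025399  0.13420721]
```

View pics/w6.png

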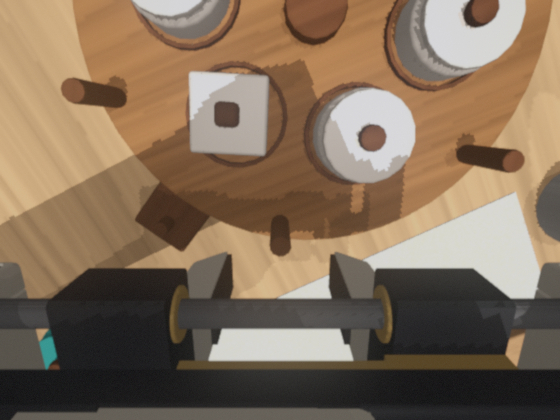

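The peg is centred between the fingers at (281,235). Descending.

Request:
carry_out(
  series=[
    [[0,0,-0.02,0],[-0.001,0,-0.02,0],[-0.001,0,-0.015,0],[0,0,-0.006,0],[0,0,0,0],[0,0,0,0]],
  ],
)

```text
clock: 10.55
tcp_pos: [0.5039, -0.1911, 0.0757]
tcp_rot: [-178.4, -1.0, -26.0]
contact_force: [1.4, -0.8, -0.1]
width: 0.552
```

Request:
carry_out(
  series=[
    [[0.0036,-0.0018,0,0],[0.0036,-0.0018,0,0],[0.0036,-0.0018,0,0],[0.0018,-0.0009,0,0],[0.0012,-0.0006,0,0],[0.0012,-0.0006,0,0],[0.001,-0.0005,0,0],[0.0008,-0.0004,0,0],[0,0,0,0],[0,0,0,0]],
  ],
)

```text
clock: 11.55
tcp_pos: [0.5229, -0.201, 0.0776]
tcp_rot: [-178.4, -1.1, -26.0]
contact_force: [-1.3, 0.5, 0.5]
width: 0.548
```

```bash
python3 - <<'E'
import cv2
from h import *
s=ctrl.state();print(s['tcp_pos'],s['contact_force'])
b=ctrl.read_camera('top')
cv2.imwrite('pics/t7.png',cv2.resize(b[110:260,215:365],(600,600),interpolation=cv2.INTER_CUBIC))
E
```

```text
[ 0.52290322 -0.20102038  0.07755393] [-1.32465377  0.54945332  0.45195238]
```

View pics/t7.png

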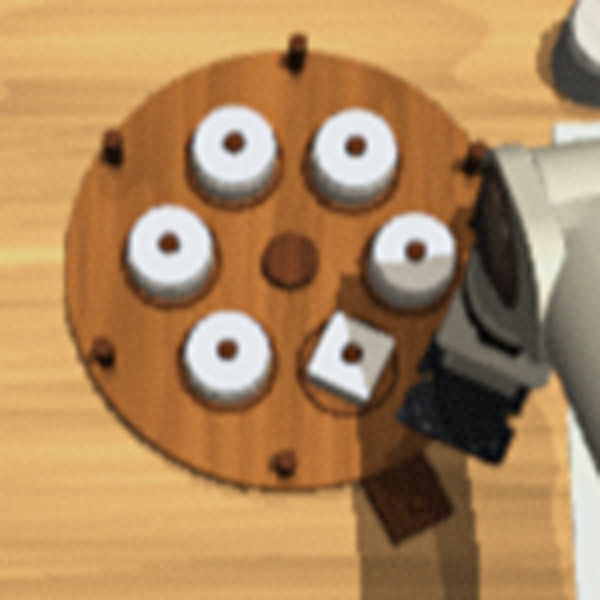

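```bash
python3 - <<'E'
from ang import *
ang([(352,353),(415,251),(356,146),(234,142),(169,243),(228,349)])
E
```

```text
(0.5838-0.0677j) 0.0845448398485761 207.12288859403972 0.0004242527925631928
```

Disc is now at 207.1°, so I've overshot by about 0.9°. I'll back off until the other finger touches the peg and nudge gently the other way.

Request:
carry_out(
  series=[
    [[-0.005,0.0025,-0.001,0],[-0.005,0.0025,-0.001,0],[-0.005,0.0025,0,0],[-0.005,0.0025,0,0],[-0.004,0.002,0,0],[-0.003,0.001,0,0],[0,0,0,0],[0,0,0,0]],
  ],
)

```text
clock: 12.4
tcp_pos: [0.4934, -0.1865, 0.0757]
tcp_rot: [-178.4, -1.1, -26.0]
contact_force: [0.3, -1.3, 0.3]
width: 0.548
```

Request:
carry_out(
  series=[
    [[-0.0014,0.0007,0,0],[-0.0014,0.0007,0,0],[-0.0009,0.0004,0,0],[-0.0005,0.0002,0,0],[0,0,0,0],[0,0,0,0]],
  ],
)

```text
clock: 13.0
tcp_pos: [0.49, -0.1847, 0.0759]
tcp_rot: [-178.4, -1.2, -26.0]
contact_force: [-0.0, -0.0, -0.5]
width: 0.548
```

```bash
python3 - <<'E'
import cv2
from h import *
s=ctrl.state();print(s['tcp_pos'],s['contact_force'])
b=ctrl.read_camera('top')
cv2.imwrite('pics/t8.png',cv2.resize(b[110:260,215:365],(600,600),interpolation=cv2.INTER_CUBIC))
E
```

```text
[ 0.48998183 -0.18466547  0.07593845] [-0.02856205 -0.03212016 -0.48126551]
```

View pics/t8.png

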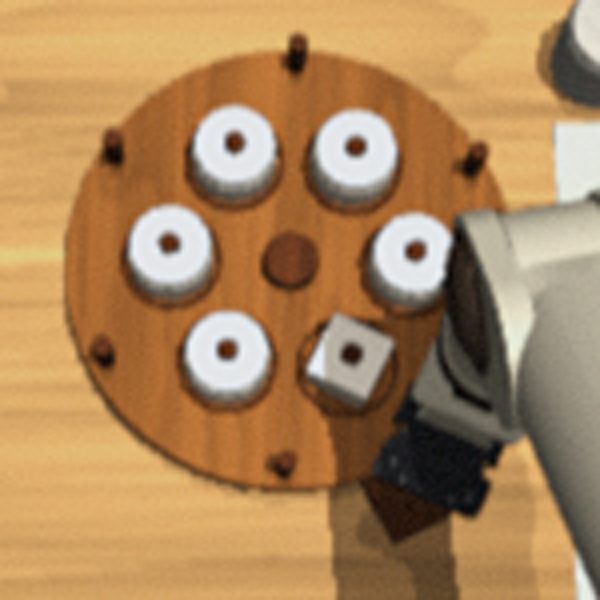

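Request:
carry_out(
  series=[
    [[-0.0009,0.0005,0,0],[-0.0009,0.0005,0,0],[-0.0004,0.0002,0,0],[0,0,0,0],[0,0,0,0]],
  ],
)

```text
clock: 13.55
tcp_pos: [0.4881, -0.1835, 0.076]
tcp_rot: [-178.4, -1.3, -26.0]
contact_force: [0.6, 0.1, -0.4]
width: 0.547
```

```bash
python3 - <<'E'
import cv2
from h import *
s=ctrl.state();print(s['tcp_pos'],s['contact_force'])
b=ctrl.read_camera('top')
cv2.imwrite('pics/t9.png',cv2.resize(b[110:260,215:365],(600,600),interpolation=cv2.INTER_CUBIC))
E
```

```text
[ 0.48805323 -0.18350737  0.07601739] [ 0.57152104  0.10601443 -0.3715378 ]
```

View pics/t9.png

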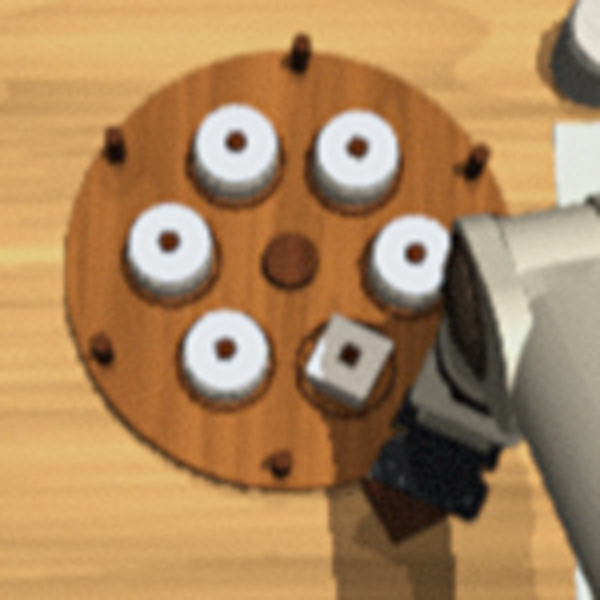

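```bash
python3 - <<'E'
from ang import *
ang([(350,354),(415,253),(357.5,147.5),(236,141.5),(169,241),(226,348)])
E
```

```text
(0.5836-0.0677j) 0.08446577757126028 206.13688133931083 0.00041986377743216197
```

The disc is at 206.1°, on target. I'll back off to mid-gap, lift clear and check.

Request:
carry_out(
  series=[
    [[0.005,-0.0025,0,0],[0.005,-0.0025,0,0],[0.004,-0.002,0,0],[0,0,0,0],[0,0,0.02,0],[0,0,0.03,0],[0,0,0.04,0],[0,0,0.04,-4],[0,0,0.04,-7],[0,0.02,0.04,-7],[0,0.02,0.02,-7],[0,0.02,0.02,-7],[0,0.02,0,-6],[0,0,0,0],[0,0,0,0],[0,0,0,0]],
  ],
)

```text
clock: 15.2
tcp_pos: [0.5, -0.107, 0.3347]
tcp_rot: [-177.9, -0.9, -65.3]
contact_force: [-0.2, 0.1, -0.6]
width: 0.552
```

```bash
python3 - <<'E'
import numpy as np,cv2
from h import *
s=ctrl.state(); print(s['tcp_pos'],s['tcp_rot'])
a=ctrl.read_camera('wrist');p=ctrl.camera_params('wrist')
np.savez('w10.npz',pos=s['tcp_pos'],rot=s['tcp_rot'],mount=p['mount'],k=[p['vertical_fov'],p['cx'],p['cy']],im=a)
cv2.imwrite('pics/w10.png',a)
cv2.imwrite('pics/w10a.png',cv2.resize(a[0:260,150:420],(623,600),interpolation=cv2.INTER_CUBIC))
cv2.imwrite('pics/s10.png',ctrl.read_camera('side'))
E
```

```text
[ 0.49997103 -0.10703853  0.33470752] [-177.91007892   -0.90531833  -65.31322699]
```

View pics/w10a.png

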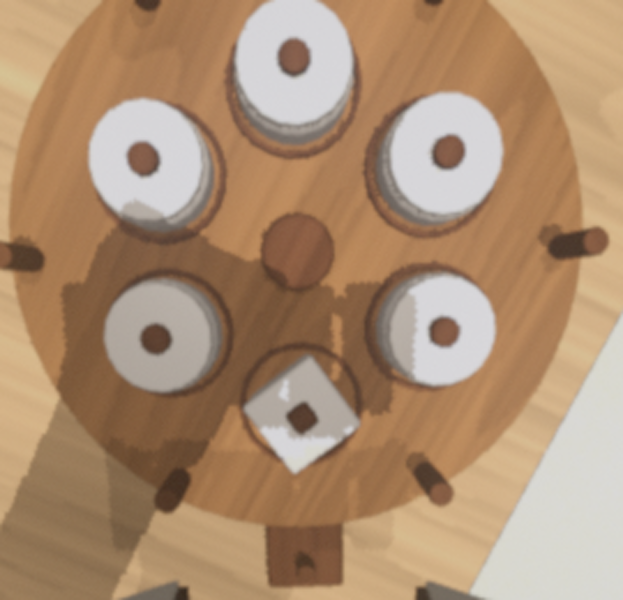

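View pics/s10.png

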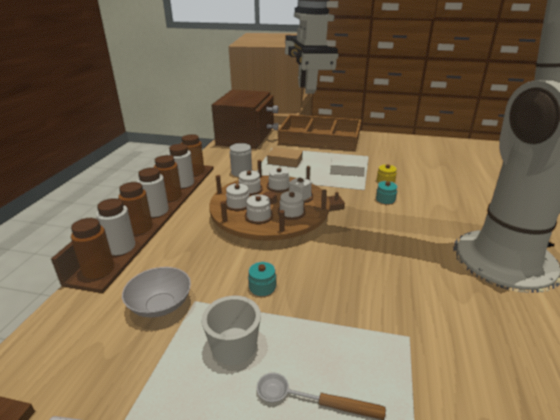

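```bash
python3 - <<'E'
from wr import *
ray=cam('w10.npz'); s=600/260
A=lambda u,v,z:ray((u+.5)/s-.5+150,(v+.5)/s-.5,z)
kn=[A(*q,.101) for q in((301.5,417),(445,331),(449,152),(293.5,56),(143,158),(156,339))]
c,r,a,e=fit(kn,0);print(c,r,a%360,e)
dg=lambda d:np.degrees(np.arctan2(d[1],d[0]))%360
cc=np.array([c.real,c.imag])
m=(A(270,586,.022)+A(343,584,.022))/2;print('tongue end mid',dg(m-cc),np.hypot(*(m-cc)))
p=A(305,573,.044);print('pin',dg(p-cc))
E
```

```text
(0.5861225630834254-0.06902207420694546j) 0.08388965802957517 206.03844292176117 0.0004915089268413272
tongue end mid 206.3942189290261 0.2074195827467996
pin 206.10244692647686
```

Within about 0.3° of the front, with the robot clear of everything. Handing in.

```bash
python3 - <<'E'
from bench import ctrl
print(ctrl.hand_in())
E
```

```text
the job is handed in; nothing more can be done
None
```

The square caddy now stands at the front, in line with the tongue and its pointer pin. I handed the job in at about 15 s, with the gripper raised clear of everything.

- **What I did:** I placed the half-open fingers either side of one rim peg and pushed the disc about 52° counter-clockwise. The first push stopped about 1° short. A second push went about 0.9° too far, so I nudged it back with the other finger.
- **Alignment:** In the final wrist picture the caddy is at 206.0°, the pin at 206.1° and the end of the tongue at 206.4°. The top camera gave the caddy 206.1° just before I backed away. The views agree to about 0.4°, or roughly 0.5 mm at the caddy.
- **Other things:** In the last pictures all the jars and the caddy sit in their seats, and the bystanders and look-alikes in view look undisturbed. The readings I took showed forces under about 2 N. I checked the disc was still only by comparing readings before and after letting go (206.1° and 206.0°).

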